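Cure the inlay plug on a coasting finishing turntable

ROBOT

A 6-joint arm with a two-finger parallel gripper is mounted at the origin on the work surface. World frame = base frame: x ahead of the robot, y to its left, z up, the work surface at z = 0. Lengths are in m, angles in rad, forces in N, time in s.
With the tool pointing down it reaches from about 0.225 to 0.875 m from the base axis. Payload 3.4 kg.
Tool frame: the origin (TCP) lies at the very end of the fingers, on their centre line; the grasp point (between the pads) lies manip.grip_point_offset behind it (manip.grip_point_offset is the distance from the TCP to the grasp point, in m); z points along the fingers, y is the line along which they close (so a half turn about z gives the same grasp; the last joint's range is limited). The gripper opens to 85 mm and grips with 20 to 120 N. Pads are 22 mm wide; open, the fingers measure 114 mm over their backs; the gripper's body (76 mm by 85 mm) begins 54 mm behind the grasp point. The pads swing forward as they close: fully open they stand 13 mm farther back than shut.
Start: joints at [1.151, 0.276, 1.505, -0, 1.361, -0.121], TCP at [0.169, 0.55, 0.231] pointing down, gripper open.
Joint ranges: [-2.89, 2.89], [-0.75, 2.08], [0.22, 2.7], [-1.18, 4.32], [0.11, 2.71], [-2.7, 2.7]. Speed limits (rad/s): [2.57, 2.57, 3.14, 3.14, 3.14, 3.14].

INTERFACE

Orientations are given as a unit quaternion [w, x, y, z].
In Python, from rig import manip gives the robot as it stands.
- The arm moves only by the shell command python3 -m pendant 'ROWS' [FORCE]. ROWS is JSON, a list of rows, each an object of numbers: "jaw": the opening, from -1 (shut) to 1 (fully open); "tx", "ty", "tz": the shift along the world's x, y, z in cm; "ax", "ay", "az": the turn, a rotation vector about the world's x, y, z in degrees. In form: [{"jaw": .., "tx": .., "ty": .., "tz": .., "ax": .., "ay": .., "az": ..}, ...]. A call has 1 to 10 rows; each row is the pose to reach, as a shift and turn from the pose commanded when the call began; what a row does not reach only later rows make up. A row lasts 1/8 s, in which the tool goes at most 62.5 mm and 10.7 degrees, less where a joint would pass 70% of its speed; a pose out of reach is approached as far as the arm can. A call with a gripper value outside its range is refused whole. The fingers move at their own pace and stop on an object; FORCE is the grip in N (left out, the last holds). Time passes only in rows, so rows that repeat a pose let the fingers close. It gives the time, the measured TCP pose, the force, the opening and the grip force at its end, in the units of the state.
- manip.get_state(): the state, without advancing time (a new reading comes with each control period).
- manip.get_image(name): name is "scene" or "top"; returns a dict with "pixels" (384x512x3 uint8, blue, green, red), "depth" (384x512 float32, m along the optical axis (not along the pixel's ray), 0 where there is no reading), "fx", "fy", "cx", "cy" (pixels), "pose" (4x4, takes a point from camera to world coordinates). Camera axes: x right, y down, z forward; pixel columns grow to the right and rows downward; lengths in m; the calibration is good to about 2 mm. A picture is of the moment at which its call begins.
- manip.sign_off(): hands the job in; it is judged then, once.
The state is a dict: "clock": time; "qpos": joint angles; "qd": joint speeds; "effort": joint torques, N m; "position": TCP position; "ee_rot": TCP orientation; "contact_force": force on the tool from outside, world axes, zero at the start; "moment": the same for the moment, N m; "width": finger opening in m; "gripper_force": force on a finger pad.
Only numpy, scipy, OpenCV 4.12 (cv2) and the standard library are available. Lean on these libraries where they do the work, as an engineer would, in place of code of your own. Each camera call takes 0.05 s, during which the arm holds its last target. There are 200 camera calls.

TASK

Take the spot-cure lamp from its stand and nudge the turntable by its upright post (with the fingers or the side of the lamp) so that it coasts round at a little over one radian per second (never as fast as two), which keeps the wet lacquer on the wooden blank from running. While it coasts with nothing touching it, and still turns faster than half a radian per second, keep the upright lamp's lens over the dark round plug, about 40 mm above it and within 20 mm of its centre sideways, for 4 seconds without a break; never touch the blank or the plug. Then set the lamp back in its stand, upright and fully seated, let go, and finish when the turntable has come to rest, with the jar and the can left where they stood.

Things in the scene. Friction and masses are not known exactly. Their poses are not given: they have to be found in the camera images.
- turntable (a joint): angle (rad) of the 300 mm plywood disc (top 50 mm up) about its vertical axle, counter-clockwise from above; turns without end on a ball bearing. With blank: nominal 1.85 kg, inertia 0.02 kg m2 (a quarter more or less). Drag 0.0008 N m plus 0.0014 N m s/rad: from 1.1 rad/s it falls to 0.5 in about 6 s and stops about 9 s later.
- turntable_base: fixed round dark-steel base under the turntable, 200 mm diameter, 36 mm high; origin on the table under the axle; it carries the disc, the post and the blank
- axle (a point): point on the turntable's axis at the height of the disc's top face, 50 mm above the table; the blank covers it
- post_top (a point): centre of the top of the upright black rubber-sleeved post on the disc: 24 mm diameter, standing 90 mm from the disc (50 to 140 mm above the table), 120 mm from the axle; the place to push
- plug_top (a point): centre of the top face of the dark round wooden plug in the blank: 36 mm diameter, top 74 mm above the table, 90 mm from the axle, half a turn from the post; turns with the disc
- blank: pale sawn wooden blank fixed on the disc, about 205 mm by 150 mm, 18 mm thick (top 68 mm above the table), with the plug standing 6 mm proud of it; wet with lacquer, not to be touched; its frame turns with the disc; origin on the axle at the disc's top face, x towards the post
- lamp: torch-shaped spot-cure lamp, 130 mm tall, 0.22 kg, standing lens down in its stand. Origin: centre of the lens (lower end); z up along it. Snout: radius 8 mm at the lens widening to 16 mm at 35 mm, then 16 mm up to 60 mm; black flange of radius 27 mm from 60 to 68 mm; grey grip cylinder of radius 18 mm from 68 to 130 mm, gripped from above
- lamp_stand: fixed aluminium stand, 100 mm by 100 mm, 90 mm high: a top plate 12 mm thick with one round hole, over two side walls at its y = +-45 mm; origin on the table under the hole
- stand_hole (a point): centre of the 40 mm hole in the stand, at the top face of its plate, 90 mm above the table; the lamp's snout goes through it and the flange rests on the plate, the lens then being 30 mm above the table
- lacquer: closed lacquer jar with a paper label and steel cap, 72 mm diameter, 100 mm high, bystander; origin under its centre
- can: closed can with a paper label, 90 mm diameter, 120 mm high, bystander; origin under its centre
Mind the look-alikes: they are no part of the job. What is shaped like the lamp but turquoise is not meant. What is shaped like the lamp_stand but red is not meant.

How it is judged:
By the outcome, as a careful person would: the job done as asked, in the order asked, and still so for the second after the job is handed in, with the robot touching nothing.
It also fails if it takes over 72 s, if anything falls off the work surface, if the arm or the gripper's body presses on something with over 40 N, if the wrist force passes 120 N, or if a joint passes its speed limit or range.

## Working session

There is one attempt and no reset: what is moved stays moved. The work goes in short steps, Python scripts to look and compute and a shell command to move; the robot and the scene stay as the last step left them, time stands still between calls to the robot, and variables do not carry over. Pictures are saved under pics/ and viewed, at most 10 in all, crops included, and the job is handed in when it is done.

```bash
ls; mkdir -p pics; cat > h.py <<'E'
from rig import manip
import numpy as np, cv2
def grab(n):
    im=manip.get_image(n); np.savez('/tmp/'+n+'.npz',**{k:np.array(v) for k,v in im.items()}); return im
def pts(im):
    h,w=im['depth'].shape; u,v=np.meshgrid(np.arange(w),np.arange(h)); d=im['depth']
    P=np.stack([(u-im['cx'])/im['fx']*d,(v-im['cy'])/im['fy']*d,d],-1)
    T=np.array(im['pose']); return P@T[:3,:3].T+T[:3,3]
E
python3 - <<'E'
from h import *
for n in('scene','top'):
    im=grab(n); cv2.imwrite(f'pics/{n}0.png',im['pixels']); print(n,np.round(im['pose'],3).tolist(),im['fx'],im['cx'],im['cy'])
print(manip.get_state(),manip.grip_point_offset)
E
```

```text
pics
scene [[-0.07, 0.681, -0.729, 1.458], [0.997, 0.034, -0.064, 0.095], [-0.019, -0.731, -0.682, 1.084], [0.0, 0.0, 0.0, 1.0]] 413.99858957704964 256.30096528204945 189.45648010881877
top [[-0.014, -0.989, 0.145, 0.28], [-1.0, 0.015, -0.0, 0.01], [-0.002, -0.145, -0.989, 1.233], [0.0, 0.0, 0.0, 1.0]] 370.8278225646138 253.54608258043993 189.05076517293344
{'clock': 0.1, 'qpos': array([ 1.15100584e+00,  2.76569082e-01,  1.50597306e+00,  1.26630524e-05,
        1.36069422e+00, -1.20993991e-01]), 'qd': array([-0.00069059, -0.00034411, -0.00361414,  0.00103128, -0.00335831,
       -0.00134826]), 'effort': array([ 2.16517416e-03, -4.17698550e+01, -2.46404314e+01, -8.26130963e-05,
        5.73782439e-03,  1.24366416e-06]), 'position': array([0.16907682, 0.54911205, 0.23051825]), 'ee_rot': array([-2.25491163e-04,  1.48844373e-01,  9.88860292e-01, -7.90338975e-04]), 'contact_force': array([ 0.52238094, -0.381662  , -0.25512796]), 'moment': array([ 0.01034741, -0.01065274, -0.0196644 ]), 'gripper_force': 0.0, 'width': 0.08560764580439541} 0.0187
```

View pics/scene0.png

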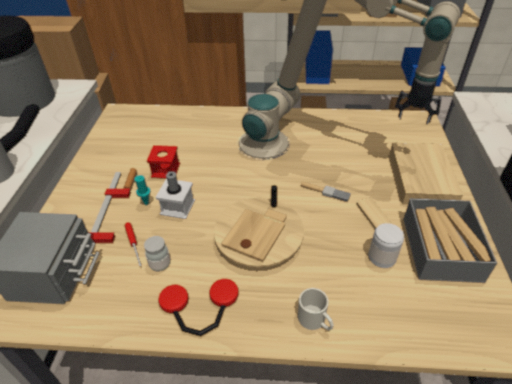

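View pics/top0.png

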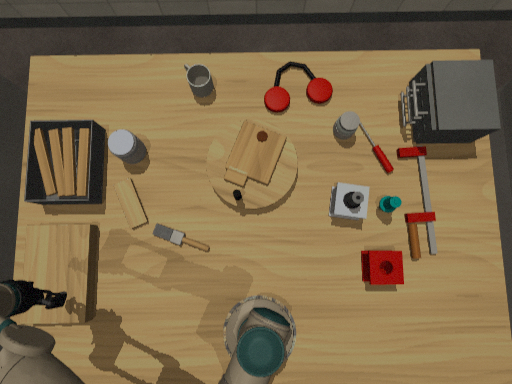

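The top view shows a grey lamp with a black flange at (353,199) in a grey aluminium stand at (349,202). A turquoise look-alike stands at (390,203) and a red stand at (383,267). In the scene view the grey lamp is at (172,183), the turquoise one at (143,190) and the red stand at (164,161). The grey lamp in the grey stand fits the description. The turntable is at (252,165) in top, with its post at (238,195) and plug at (262,136).

```bash
python3 - <<'E'
from h import *
I={n:dict(np.load(f'/tmp/{n}.npz')) for n in('scene','top')}
a=cv2.resize(I['top']['pixels'][160:300,320:440],None,fx=3.3,fy=4,interpolation=cv2.INTER_CUBIC)
a=cv2.resize(I['top']['pixels'][170:290,320:440],(400,400),interpolation=cv2.INTER_CUBIC)
b=cv2.resize(I['scene']['pixels'][140:220,125:205],(400,400),interpolation=cv2.INTER_CUBIC)
cv2.imwrite('pics/crop1.png',np.hstack([a,b]))
for n in I:
    P=pts(I[n]).reshape(-1,3); c=I[n]['pixels'].reshape(-1,3).astype(int)
    ok=I[n]['depth'].ravel()>0; P=P[ok];c=c[ok]
    hsv=cv2.cvtColor(I[n]['pixels'],cv2.COLOR_BGR2HSV).reshape(-1,3)[ok]
    uv=np.argwhere(I[n]['depth']>0)
    def rep(name,m):
        if m.sum(): print(n,name,m.sum(),'mean',P[m].mean(0).round(4),'mid',((P[m].min(0)+P[m].max(0))/2).round(4),'min',P[m].min(0).round(3),'max',P[m].max(0).round(3),'px',uv[m].mean(0).round(1)[::-1])
    def box(u0,u1,v0,v1): return (uv[:,1]>=u0)&(uv[:,1]<=u1)&(uv[:,0]>=v0)&(uv[:,0]<=v1)
    B={'scene':dict(st=box(150,200,165,222),tt=box(205,312,175,275),jar=box(140,175,230,275),can=box(365,405,220,270)),
       'top':dict(st=box(320,374,175,225),tt=box(200,305,110,215),jar=box(330,362,108,142),can=box(105,150,125,168))}[n]
    z=P[:,2]
    rep('lampTop',B['st']&(z>.145)); rep('flange',B['st']&(z>.093)&(z<.105)); rep('plate',B['st']&(z>.082)&(z<.0925))
    rep('disc',B['tt']&(z>.042)&(z<.056)); rep('blank',B['tt']&(z>.062)&(z<.071))
    rep('post',B['tt']&(z>.085)&(hsv[:,2]<90)); rep('posttop',B['tt']&(z>.134))
    rep('plug',B['tt']&(z>.055)&(z<.085)&(hsv[:,2]<90))
    rep('jar',B['jar']&(z>.09)); rep('can',B['can']&(z>.11))
E
```

```text
scene lampTop 85 mean [ 0.4147 -0.2883  0.1571] mid [ 0.4127 -0.2896  0.155 ] min [ 0.396 -0.308  0.146] max [ 0.429 -0.272  0.164] px [171.1 176. ]
scene flange 95 mean [ 0.4214 -0.2856  0.0971] mid [ 0.4154 -0.2858  0.099 ] min [ 0.372 -0.337  0.093] max [ 0.459 -0.234  0.105] px [174.2 190.2]
scene plate 393 mean [ 0.4222 -0.2855  0.0888] mid [ 0.4122 -0.2897  0.0873] min [ 0.355 -0.346  0.082] max [ 0.469 -0.233  0.092] px [174.5 192.1]
scene disc 2734 mean [0.5508 0.0261 0.0493] mid [0.5428 0.0177 0.049 ] min [ 0.392 -0.13   0.042] max [0.693 0.166 0.056] px [260.9 231.5]
scene blank 1855 mean [0.5713 0.0117 0.0671] mid [0.556  0.0074 0.0665] min [ 0.433 -0.093  0.062] max [0.679 0.108 0.071] px [255.8 231.9]
scene post 79 mean [0.4401 0.0642 0.1168] mid [0.4366 0.0634 0.1134] min [0.426 0.055 0.085] max [0.448 0.072 0.142] px [273.8 193.2]
scene posttop 34 mean [0.4337 0.0642 0.1382] mid [0.4344 0.0644 0.1379] min [0.421 0.054 0.134] max [0.448 0.075 0.142] px [273.9 187.3]
scene plug 33 mean [0.4405 0.0631 0.0707] mid [0.4402 0.0636 0.0704] min [0.436 0.055 0.056] max [0.445 0
[... 1009 characters left out ...]
x [253.1 155.6]
top post 63 mean [0.4261 0.0607 0.134 ] mid [0.4276 0.0606 0.1165] min [0.416 0.05  0.088] max [0.439 0.071 0.145] px [236.6 194.2]
top posttop 50 mean [0.428  0.061  0.1398] mid [0.4278 0.0606 0.1396] min [0.417 0.05  0.134] max [0.439 0.071 0.145] px [236.4 193.3]
top plug 128 mean [ 0.5666 -0.0068  0.0704] mid [ 0.5266 -0.0021  0.0701] min [ 0.417 -0.095  0.055] max [0.637 0.091 0.085] px [258.1 153.3]
top jar 312 mean [ 0.6594 -0.2974  0.1002] mid [ 0.66   -0.2978  0.0988] min [ 0.629 -0.328  0.09 ] max [ 0.691 -0.267  0.107] px [349.4 121. ]
top can 571 mean [0.5943 0.4177 0.1193] mid [0.5943 0.4176 0.118 ] min [0.554 0.376 0.11 ] max [0.635 0.459 0.126] px [121.  142.6]
```

View pics/crop1.png

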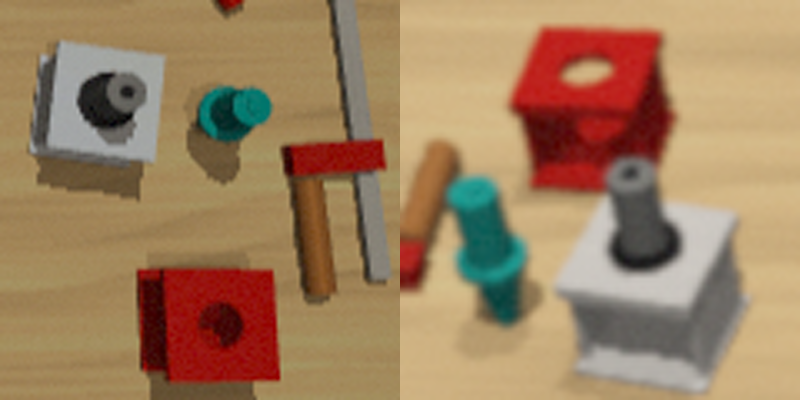

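The enlarged crop confirms it. The grey lamp with the black flange sits in the grey aluminium stand, and the turquoise lamp and red stand are the decoys. The two cameras differ by about 7 mm in x, so I'll hover over the lamp and check them against the gripper.

```bash
python3 -m pendant '[{"jaw":0.5,"tx":24,"ty":-84,"tz":3},{"jaw":0.5,"tx":24,"ty":-84,"tz":3},{"jaw":0.5,"tx":24,"ty":-84,"tz":3},{"jaw":0.5,"tx":24,"ty":-84,"tz":3},{"jaw":0.5,"tx":24,"ty":-84,"tz":3},{"jaw":0.5,"tx":24,"ty":-84,"tz":3},{"jaw":0.5,"tx":24,"ty":-84,"tz":3},{"jaw":0.5,"tx":24,"ty":-84,"tz":3},{"jaw":0.5,"tx":24,"ty":-84,"tz":3},{"jaw":0.5,"tx":24,"ty":-84,"tz":3}]' 60
```

```text
invalid input at $[0]: expected keys jaw, tx, ty, tz, ax, ay, az
```

```bash
python3 -m pendant '[{"jaw":0.5,"tx":24,"ty":-84,"tz":3,"ax":0,"ay":0,"az":0},{"jaw":0.5,"tx":24,"ty":-84,"tz":3,"ax":0,"ay":0,"az":0},{"jaw":0.5,"tx":24,"ty":-84,"tz":3,"ax":0,"ay":0,"az":0},{"jaw":0.5,"tx":24,"ty":-84,"tz":3,"ax":0,"ay":0,"az":0},{"jaw":0.5,"tx":24,"ty":-84,"tz":3,"ax":0,"ay":0,"az":0},{"jaw":0.5,"tx":24,"ty":-84,"tz":3,"ax":0,"ay":0,"az":0},{"jaw":0.5,"tx":24,"ty":-84,"tz":3,"ax":0,"ay":0,"az":0},{"jaw":0.5,"tx":24,"ty":-84,"tz":3,"ax":0,"ay":0,"az":0},{"jaw":0.5,"tx":24,"ty":-84,"tz":3,"ax":0,"ay":0,"az":0},{"jaw":0.5,"tx":24,"ty":-84,"tz":3,"ax":0,"ay":0,"az":0}]' 60
```

```text
clock: 1.35
position: [0.3408, -0.053, 0.2529]
ee_rot: [0.001, 0.149, 0.989, 0.0]
contact_force: [1.8, -0.1, 0.1]
width: 0.064
gripper_force: 0.0
```

```bash
python3 -m pendant '[{"jaw":0.5,"tx":6.9,"ty":-23.8,"tz":0,"ax":0,"ay":0,"az":0},{"jaw":0.5,"tx":6.9,"ty":-23.8,"tz":0,"ax":0,"ay":0,"az":0},{"jaw":0.5,"tx":6.9,"ty":-23.8,"tz":0,"ax":0,"ay":0,"az":0},{"jaw":0.5,"tx":6.9,"ty":-23.8,"tz":0,"ax":0,"ay":0,"az":0},{"jaw":0.5,"tx":6.9,"ty":-23.8,"tz":0,"ax":0,"ay":0,"az":0}]'
python3 - <<'E'
from h import *
I={}
for n in('scene','top'): I[n]=grab(n)
print(manip.get_state()['position'],manip.get_state()['qd'].round(3))
cv2.imwrite('pics/hov.png',np.hstack([cv2.resize(I['top']['pixels'][160:240,310:410],(400,320)),cv2.resize(I['scene']['pixels'][110:210,120:245],(400,320))]))
from scipy.optimize import least_squares
for n in I:
    P=pts(I[n]);p=P[(I[n]['depth']>0)]
    m=(p[:,2]>.235)&(p[:,2]<.30)&(np.hypot(p[:,0]-.41,p[:,1]+.29)<.09); q=p[m]
    print(n,m.sum(),'fingers',q.min(0).round(3),q.max(0).round(3))
E
```

```text
clock: 1.98
position: [0.4106, -0.2931, 0.2515]
ee_rot: [-0.0, 0.151, 0.989, -0.0]
contact_force: [-0.5, 0.3, -0.2]
width: 0.0639
gripper_force: 0.0
[ 0.40931228 -0.28891563  0.2518376 ] [ 0.024 -0.031  0.022  0.002  0.002  0.   ]
scene 129 fingers [ 0.389 -0.335  0.256] [ 0.436 -0.245  0.3  ]
top 15 fingers [ 0.407 -0.258  0.264] [ 0.416 -0.244  0.296]
```

View pics/hov.png

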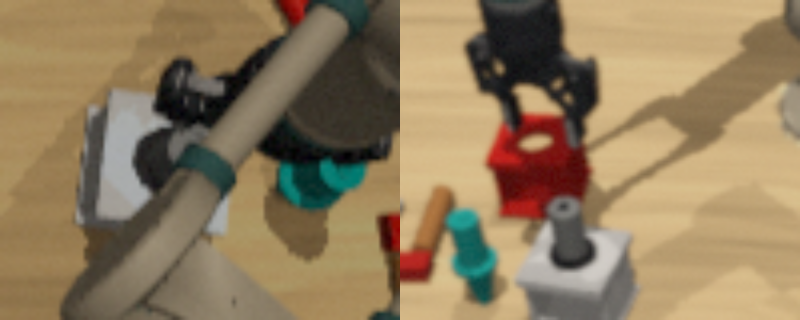

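The scene crop shows the fingertips at about (156,147) and (175,154). That puts the scene camera about +3 mm in x, so averaging the two cameras is right: lamp at (0.411,-0.290), top at z 0.160. Next I descend and grip.

```bash
python3 -m pendant '[{"jaw":0.5,"tx":0.1,"ty":0,"tz":-5,"ax":0,"ay":0,"az":0},{"jaw":0.5,"tx":0.1,"ty":0,"tz":-10,"ax":0,"ay":0,"az":0},{"jaw":0.5,"tx":0.1,"ty":0,"tz":-12.5,"ax":0,"ay":0,"az":0},{"jaw":0.5,"tx":0.1,"ty":0,"tz":-13.5,"ax":0,"ay":0,"az":0},{"jaw":0.5,"tx":0.1,"ty":0,"tz":-13.5,"ax":0,"ay":0,"az":0}]'
python3 -m pendant '[{"jaw":-1,"tx":0,"ty":0,"tz":0,"ax":0,"ay":0,"az":0},{"jaw":-1,"tx":0,"ty":0,"tz":0,"ax":0,"ay":0,"az":0},{"jaw":-1,"tx":0,"ty":0,"tz":0,"ax":0,"ay":0,"az":0},{"jaw":-1,"tx":0,"ty":0,"tz":0,"ax":0,"ay":0,"az":0},{"jaw":-1,"tx":0,"ty":0,"tz":0,"ax":0,"ay":0,"az":0},{"jaw":-1,"tx":0,"ty":0,"tz":0,"ax":0,"ay":0,"az":0}]' 60
```

```text
clock: 2.7
position: [0.4108, -0.2881, 0.1181]
ee_rot: [-0.0, 0.148, 0.989, 0.0]
contact_force: [-0.8, -0.1, -0.3]
width: 0.0643
gripper_force: 0.0
clock: 3.45
position: [0.4118, -0.29, 0.1195]
ee_rot: [0.001, 0.149, 0.989, -0.001]
contact_force: [-1.3, 0.3, 7.4]
width: 0.0351
gripper_force: 60.0
```

Gripped (35 mm width, 60 N). I lift it and carry it to the +y side of the post for a CCW push.

```bash
python3 -m pendant '[{"jaw":-1,"tx":0,"ty":0,"tz":4,"ax":0,"ay":0,"az":0},{"jaw":-1,"tx":0,"ty":0,"tz":9,"ax":0,"ay":0,"az":0},{"jaw":-1,"tx":0,"ty":0,"tz":14,"ax":0,"ay":0,"az":0},{"jaw":-1,"tx":0.4,"ty":4,"tz":15,"ax":0,"ay":0,"az":0},{"jaw":-1,"tx":1,"ty":10,"tz":15,"ax":0,"ay":0,"az":0},{"jaw":-1,"tx":1.6,"ty":16,"tz":15,"ax":0,"ay":0,"az":0},{"jaw":-1,"tx":2.2,"ty":22,"tz":15,"ax":0,"ay":0,"az":0},{"jaw":-1,"tx":2.8,"ty":28,"tz":15,"ax":0,"ay":0,"az":0},{"jaw":-1,"tx":3.4,"ty":34,"tz":15,"ax":0,"ay":0,"az":0},{"jaw":-1,"tx":4.0,"ty":39.7,"tz":15,"ax":0,"ay":0,"az":0}]'
python3 -m pendant '[{"jaw":-1,"tx":0,"ty":0,"tz":0,"ax":0,"ay":0,"az":0},{"jaw":-1,"tx":0,"ty":0,"tz":0,"ax":0,"ay":0,"az":0}]'
python3 - <<'E'
from h import *
I={n:grab(n) for n in('scene','top')}
s=manip.get_state();print(s['position'],s['clock'],s['contact_force'])
cv2.imwrite('pics/carry.png',np.hstack([cv2.resize(I['top']['pixels'][90:250,180:340],(400,400)),cv2.resize(I['scene']['pixels'][110:270,200:360],(400,400))]))
E
```

```text
clock: 4.7
position: [0.4505, 0.1099, 0.2678]
ee_rot: [0.0, 0.149, 0.989, 0.0]
contact_force: [-0.2, -0.6, -0.6]
width: 0.0345
gripper_force: 61.1
clock: 4.95
position: [0.4504, 0.1078, 0.2675]
ee_rot: [-0.0, 0.148, 0.989, -0.0]
contact_force: [0.2, -0.4, -3.1]
width: 0.0342
gripper_force: 61.4
[0.45066778 0.10685083 0.2676442 ] 5.05 [-1.21604589 -0.28679169 -3.13676843]
```

View pics/carry.png

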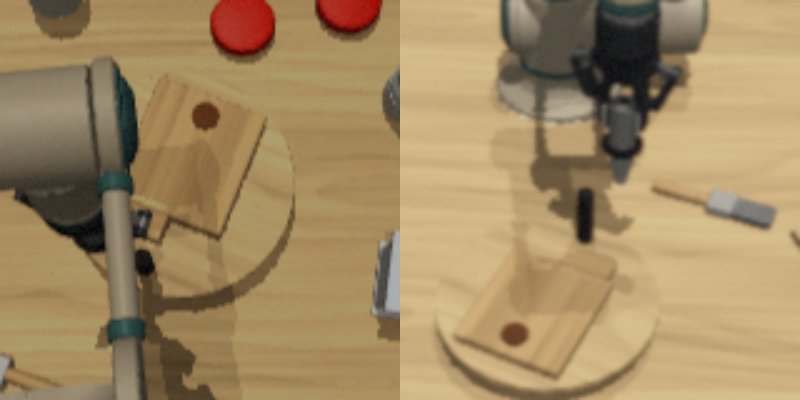

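The carry picture shows the lamp upright in the fingers (scene crop (622,140), lens (622,183)), clear of the post at (585,215). The plug is at crop (515,334). Next I write the tracker, check the lens height, and work out the push path.

```bash
cat >> h.py <<'E'
A=np.array([0.541,0.0165])
def ray(im,u,v,z):
    T=np.array(im['pose']); d=T[:3,:3]@[(u-im['cx'])/im['fx'],(v-im['cy'])/im['fy'],1]
    return T[:3,3]+d*(z-T[2,3])/d[2]
OFF={'scene':np.array([.003,.001]),'top':np.array([-.003,-.0015])}
def plug(im,n):
    hsv=cv2.cvtColor(np.ascontiguousarray(im['pixels']),cv2.COLOR_BGR2HSV); h,s,v=cv2.split(hsv)
    m=(((h<14)|(h>172))&(s>110)&(v>35)&(v<125)).astype(np.uint8)
    k,l,st,c=cv2.connectedComponentsWithStats(m); out=[]
    for i in range(1,k):
        p=ray(im,*c[i],.074)[:2]-OFF[n]; r=np.hypot(*(p-A))
        if st[i,4]>15 and .065<r<.115: out.append((st[i,4],*c[i].round(1),*p.round(4),round(r,4),round(np.degrees(np.arctan2(*(p-A)[::-1])),2)))
    return sorted(out)[::-1][:2]
E
python3 - <<'E'
from h import *
I={n:dict(np.load(f'/tmp/{n}.npz')) for n in('scene','top')}
for n in I: print(n,plug(I[n],n))
im=I['scene']; P=pts(im)
print('lens area',P[178:186,286:292].reshape(-1,3)[::6].round(3).tolist())
f=157.3
for d in (0,0,1.4,2.9,4.3,5.7,7.2,8.2,8.6):
    f+=d; a=np.radians(f-13.1); print(round(f,1),((A+.1232*np.array([np.cos(a),np.sin(a)])-manip.get_state()['position'][:2])*100).round(2))
E
```

```text
scene [(np.int32(61), np.float64(245.3), np.float64(243.3), np.float64(0.625), np.float64(-0.0185), np.float64(0.091), np.float64(-22.65))]
top [(np.int32(79), np.float64(261.7), np.float64(135.8), np.float64(0.6258), np.float64(-0.0178), np.float64(0.0915), np.float64(-22.05))]
lens area [[0.461, 0.103, 0.205], [0.459, 0.103, 0.2], [0.459, 0.104, 0.195], [0.456, 0.104, 0.188], [0.454, 0.104, 0.182], [0.254, 0.106, -0.003], [0.26, 0.106, -0.003], [0.266, 0.106, -0.003]]
157.3 [-0.96 -1.83]
157.3 [-0.96 -1.83]
158.7 [-1.13 -2.07]
161.6 [-1.47 -2.6 ]
165.9 [-1.92 -3.4 ]
171.6 [-2.43 -4.52]
178.8 [-2.91 -5.99]
187.0 [-3.22 -7.73]
195.6 [-3.28 -9.57]
```

Both cameras put the plug at -22.4°, radius 91 mm (90 stated), and the lens at z 0.18. Lowering beside the post.

```bash
python3 -m pendant '[{"jaw":-1,"tx":0,"ty":0,"tz":-4,"ax":0,"ay":0,"az":0},{"jaw":-1,"tx":0,"ty":0,"tz":-8,"ax":0,"ay":0,"az":0},{"jaw":-1,"tx":0,"ty":0,"tz":-9.1,"ax":0,"ay":0,"az":0},{"jaw":-1,"tx":0,"ty":0,"tz":-9.1,"ax":0,"ay":0,"az":0},{"jaw":-1,"tx":0,"ty":0,"tz":-9.1,"ax":0,"ay":0,"az":0}]'
python3 - <<'E'
from h import *
I=grab('scene');print(plug(I,'scene'),manip.get_state()['position'])
cv2.imwrite('pics/low.png',cv2.resize(I['pixels'][130:270,200:340],(560,560),interpolation=cv2.INTER_CUBIC))
E
```

```text
clock: 5.68
position: [0.4523, 0.1077, 0.1783]
ee_rot: [0.002, 0.149, 0.989, 0.0]
contact_force: [0.0, 0.2, -1.9]
width: 0.0348
gripper_force: 61.4
[(np.int32(60), np.float64(245.3), np.float64(243.2), np.float64(0.6246), np.float64(-0.0186), np.float64(0.0907), np.float64(-22.79))] [0.45225238 0.10781266 0.17838585]
```

View pics/low.png

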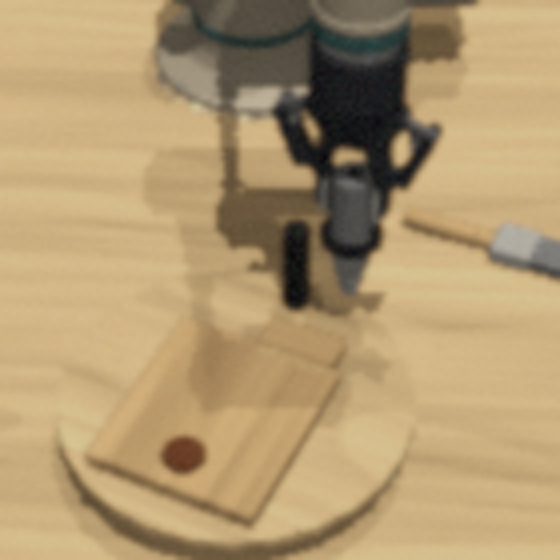

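The low picture shows the snout at (347,270) beside the post at (295,265) with the flange above the post top. Now I push with gradual acceleration along the arc, then lift.

```bash
python3 -m pendant '[{"jaw":-1,"tx":-0.5,"ty":-0.95,"tz":0,"ax":0,"ay":0,"az":0},{"jaw":-1,"tx":-0.85,"ty":-1.6,"tz":0,"ax":0,"ay":0,"az":0},{"jaw":-1,"tx":-1.15,"ty":-2.1,"tz":0,"ax":0,"ay":0,"az":0},{"jaw":-1,"tx":-1.5,"ty":-2.65,"tz":0,"ax":0,"ay":0,"az":0},{"jaw":-1,"tx":-1.95,"ty":-3.45,"tz":0,"ax":0,"ay":0,"az":0},{"jaw":-1,"tx":-2.45,"ty":-4.55,"tz":0,"ax":0,"ay":0,"az":0},{"jaw":-1,"tx":-2.9,"ty":-6.0,"tz":0,"ax":0,"ay":0,"az":0},{"jaw":-1,"tx":-3.2,"ty":-7.75,"tz":0,"ax":0,"ay":0,"az":0},{"jaw":-1,"tx":-3.3,"ty":-9.6,"tz":0,"ax":0,"ay":0,"az":0},{"jaw":-1,"tx":-3.3,"ty":-9.3,"tz":3,"ax":0,"ay":0,"az":0}]'
cat > t.py <<'E'
from h import *
import sys
for k in range(int(sys.argv[1])):
    t=manip.get_state()['clock']; I=grab('scene'); r=plug(I,'scene')
    print(t,[x[3:] for x in np.array(r).tolist()])
    open('log.txt','a').write(f"{t} {r[0][6] if r else 'nan'}\n")
print(manip.get_state()['position'].round(4))
E
python3 t.py 3
```

```text
clock: 6.98
position: [0.4156, 0.0132, 0.2053]
ee_rot: [-0.003, 0.15, 0.989, -0.001]
contact_force: [0.3, -0.3, -1.2]
width: 0.0349
gripper_force: 61.6
6.975 [[0.624, 0.0531, 0.0907, 23.77]]
7.025 [[0.622, 0.0579, 0.091, 27.11]]
7.075 [[0.6192, 0.0624, 0.0906, 30.4]]
[0.4188 0.0141 0.2077]
```

Coasting at about 1.16 rad/s CCW. Next comes the predictor for tracking.

```bash
cat > p.py <<'E'
# python3 p.py cx cy : commanded TCP now -> shifts (cm) for following rows
from h import *
import sys
from scipy.optimize import least_squares
L=np.loadtxt('log.txt'); L=L[np.isfinite(L[:,1])]; t=L[:,0]; th=np.unwrap(np.radians(L[:,1])); T0=t[0]
def model(p,t):
    w0,k,a=p; c,b=.04*k,.07*k; e=1-np.exp(-b*(t-T0))
    return a-c/b*(t-T0)+(w0+c/b)/b*e, (w0+c/b)*np.exp(-b*(t-T0))-c/b
r=least_squares(lambda p:np.r_[(model(p,t)[0]-th)/.006,(p[1]-1)/.2],[1.15,1,th[0]]); now=manip.get_state()['clock']
print('w0,k',r.x[:2].round(3),'resid deg',np.degrees(model(r.x,t)[0]-th).round(1)[-4:],'now',now,'w',model(r.x,now)[1].round(3))
C=np.array([float(sys.argv[1]),float(sys.argv[2])])
for k in range(1,11):
    a,w=model(r.x,now+.125*k+.03); g=A+.09*np.array([np.cos(a),np.sin(a)])
    print(k,((g-C)*100).round(1),g.round(3),w.round(2))
E
python3 p.py .4177 .014
```

```text
w0,k [1.163 1.   ] resid deg [ 0. -0.  0.] now 7.125 w 1.145
1 [18.8  6.5] [0.606 0.079] 1.13
2 [17.9  7.3] [0.597 0.087] 1.11
3 [16.9  8. ] [0.586 0.094] 1.1
4 [15.8  8.6] [0.575 0.1  ] 1.08
5 [14.6  9. ] [0.564 0.104] 1.07
6 [13.5  9.2] [0.552 0.106] 1.05
7 [12.3  9.2] [0.541 0.106] 1.04
8 [11.1  9.2] [0.529 0.106] 1.03
9 [10.   8.9] [0.518 0.103] 1.01
10 [8.9 8.6] [0.507 0.1  ] 1.0
```

```bash
python3 -m pendant '[{"jaw":-1,"tx":3.5,"ty":2,"tz":0,"ax":0,"ay":0,"az":0},{"jaw":-1,"tx":8,"ty":4.5,"tz":-0.2,"ax":0,"ay":0,"az":0},{"jaw":-1,"tx":12,"ty":6.8,"tz":-0.4,"ax":0,"ay":0,"az":0},{"jaw":-1,"tx":14.3,"ty":8.4,"tz":-0.4,"ax":0,"ay":0,"az":0},{"jaw":-1,"tx":14.4,"ty":9,"tz":-0.4,"ax":0,"ay":0,"az":0},{"jaw":-1,"tx":13.5,"ty":9.2,"tz":-0.4,"ax":0,"ay":0,"az":0},{"jaw":-1,"tx":12.3,"ty":9.2,"tz":-0.4,"ax":0,"ay":0,"az":0},{"jaw":-1,"tx":11.1,"ty":9.2,"tz":-0.4,"ax":0,"ay":0,"az":0},{"jaw":-1,"tx":10,"ty":8.9,"tz":-0.4,"ax":0,"ay":0,"az":0},{"jaw":-1,"tx":8.9,"ty":8.6,"tz":-0.4,"ax":0,"ay":0,"az":0}]'
python3 t.py 1; python3 p.py .507 .100
```

```text
clock: 8.38
position: [0.5059, 0.1005, 0.2031]
ee_rot: [0.0, 0.149, 0.989, 0.0]
contact_force: [0.5, -0.4, -2.1]
width: 0.0346
gripper_force: 61.6
8.375 [[0.5058, 0.0988, 0.0895, 113.19]]
[0.5041 0.1002 0.203 ]
w0,k [1.198 0.984] resid deg [-0.1 -0.   0.1 -0. ] now 8.425 w 1.03
1 [-1.8 -1. ] [0.489 0.09 ] 1.01
2 [-2.7 -1.7] [0.48  0.083] 1.0
3 [-3.4 -2.5] [0.473 0.075] 0.99
4 [-4.1 -3.4] [0.466 0.066] 0.97
5 [-4.7 -4.3] [0.46  0.057] 0.96
6 [-5.1 -5.3] [0.456 0.047] 0.95
7 [-5.4 -6.3] [0.453 0.037] 0.93
8 [-5.5 -7.4] [0.452 0.026] 0.92
9 [-5.6 -8.4] [0.451 0.016] 0.91
10 [-5.5 -9.4] [0.452 0.006] 0.9
```

On the plug within 2 mm; continuing.

```bash
python3 -m pendant '[{"jaw":-1,"tx":-1.6,"ty":-0.9,"tz":0,"ax":0,"ay":0,"az":0},{"jaw":-1,"tx":-2.7,"ty":-1.7,"tz":0,"ax":0,"ay":0,"az":0},{"jaw":-1,"tx":-3.4,"ty":-2.5,"tz":0,"ax":0,"ay":0,"az":0},{"jaw":-1,"tx":-4.1,"ty":-3.4,"tz":0,"ax":0,"ay":0,"az":0},{"jaw":-1,"tx":-4.7,"ty":-4.3,"tz":0,"ax":0,"ay":0,"az":0},{"jaw":-1,"tx":-5.1,"ty":-5.3,"tz":0,"ax":0,"ay":0,"az":0},{"jaw":-1,"tx":-5.4,"ty":-6.3,"tz":0,"ax":0,"ay":0,"az":0},{"jaw":-1,"tx":-5.5,"ty":-7.4,"tz":0,"ax":0,"ay":0,"az":0},{"jaw":-1,"tx":-5.6,"ty":-8.4,"tz":0,"ax":0,"ay":0,"az":0},{"jaw":-1,"tx":-5.5,"ty":-9.4,"tz":0,"ax":0,"ay":0,"az":0}]'
python3 t.py 1; python3 p.py .452 .006
```

```text
clock: 9.68
position: [0.4519, 0.0062, 0.2028]
ee_rot: [0.0, 0.149, 0.989, 0.0]
contact_force: [-0.5, 0.1, -2.5]
width: 0.0348
gripper_force: 61.6
9.675 [[0.4496, 0.0109, 0.0916, -176.5]]
[0.4523 0.0051 0.2028]
w0,k [1.209 1.12 ] resid deg [ 0.   0.1 -0.1  0. ] now 9.725 w 0.864
1 [ 0.2 -1.1] [ 0.454 -0.005] 0.85
2 [ 0.4 -2. ] [ 0.456 -0.014] 0.83
3 [ 0.8 -2.8] [ 0.46  -0.022] 0.82
4 [ 1.2 -3.6] [ 0.464 -0.03 ] 0.81
5 [ 1.7 -4.4] [ 0.469 -0.038] 0.79
6 [ 2.3 -5.1] [ 0.475 -0.045] 0.78
7 [ 2.9 -5.7] [ 0.481 -0.051] 0.77
8 [ 3.6 -6.2] [ 0.488 -0.056] 0.75
9 [ 4.3 -6.7] [ 0.495 -0.061] 0.74
10 [ 5.  -7.1] [ 0.502 -0.065] 0.73
```

```bash
python3 -m pendant '[{"jaw":-1,"tx":0.2,"ty":-1.0,"tz":0,"ax":0,"ay":0,"az":0},{"jaw":-1,"tx":0.4,"ty":-1.9,"tz":0,"ax":0,"ay":0,"az":0},{"jaw":-1,"tx":0.8,"ty":-2.8,"tz":0,"ax":0,"ay":0,"az":0},{"jaw":-1,"tx":1.2,"ty":-3.6,"tz":0,"ax":0,"ay":0,"az":0},{"jaw":-1,"tx":1.7,"ty":-4.4,"tz":0,"ax":0,"ay":0,"az":0},{"jaw":-1,"tx":2.3,"ty":-5.1,"tz":0,"ax":0,"ay":0,"az":0},{"jaw":-1,"tx":2.9,"ty":-5.7,"tz":0,"ax":0,"ay":0,"az":0},{"jaw":-1,"tx":3.6,"ty":-6.2,"tz":0,"ax":0,"ay":0,"az":0},{"jaw":-1,"tx":4.3,"ty":-6.7,"tz":0,"ax":0,"ay":0,"az":0},{"jaw":-1,"tx":5.0,"ty":-7.1,"tz":0,"ax":0,"ay":0,"az":0}]'
python3 t.py 1; python3 p.py .502 -.065
```

```text
clock: 10.98
position: [0.5024, -0.0643, 0.2028]
ee_rot: [0.0, 0.149, 0.989, 0.0]
contact_force: [0.0, 0.8, -2.4]
width: 0.0349
gripper_force: 61.6
10.975 [[0.4995, -0.063, 0.0896, -117.58]]
[ 0.5036 -0.0649  0.2028]
w0,k [1.213 1.148] resid deg [ 0.2  0.  -0.1  0. ] now 11.025 w 0.717
1 [ 0.9 -0.4] [ 0.511 -0.069] 0.7
2 [ 1.7 -0.6] [ 0.519 -0.071] 0.69
3 [ 2.4 -0.7] [ 0.526 -0.072] 0.68
4 [ 3.2 -0.8] [ 0.534 -0.073] 0.66
5 [ 3.9 -0.8] [ 0.541 -0.073] 0.65
6 [ 4.7 -0.8] [ 0.549 -0.073] 0.64
7 [ 5.4 -0.7] [ 0.556 -0.072] 0.63
8 [ 6.  -0.6] [ 0.562 -0.071] 0.62
9 [ 6.7 -0.4] [ 0.569 -0.069] 0.6
10 [ 7.3 -0.2] [ 0.575 -0.067] 0.59
```

```bash
python3 -m pendant '[{"jaw":-1,"tx":0.9,"ty":-0.4,"tz":0,"ax":0,"ay":0,"az":0},{"jaw":-1,"tx":1.7,"ty":-0.6,"tz":0,"ax":0,"ay":0,"az":0},{"jaw":-1,"tx":2.4,"ty":-0.7,"tz":0,"ax":0,"ay":0,"az":0},{"jaw":-1,"tx":3.2,"ty":-0.8,"tz":0,"ax":0,"ay":0,"az":0},{"jaw":-1,"tx":3.9,"ty":-0.8,"tz":0,"ax":0,"ay":0,"az":0},{"jaw":-1,"tx":4.7,"ty":-0.8,"tz":0,"ax":0,"ay":0,"az":0},{"jaw":-1,"tx":5.4,"ty":-0.7,"tz":0,"ax":0,"ay":0,"az":0},{"jaw":-1,"tx":6.0,"ty":-0.6,"tz":0,"ax":0,"ay":0,"az":0},{"jaw":-1,"tx":6.7,"ty":-0.4,"tz":0,"ax":0,"ay":0,"az":0},{"jaw":-1,"tx":7.3,"ty":-0.2,"tz":0,"ax":0,"ay":0,"az":0}]'
python3 t.py 1; python3 p.py .575 -.067
```

```text
clock: 12.28
position: [0.5753, -0.0659, 0.2028]
ee_rot: [0.0, 0.149, 0.989, 0.0]
contact_force: [-0.3, 0.1, -1.5]
width: 0.0345
gripper_force: 61.6
12.275 [[0.5738, -0.0671, 0.0898, -68.58]]
[ 0.5762 -0.0657  0.2028]
w0,k [1.213 1.148] resid deg [ 0.  -0.1  0.   0. ] now 12.325 w 0.59
1 [0.9 0.4] [ 0.584 -0.063] 0.58
2 [1.4 0.7] [ 0.589 -0.06 ] 0.56
3 [1.9 1.1] [ 0.594 -0.056] 0.55
4 [2.4 1.5] [ 0.599 -0.052] 0.54
5 [2.9 1.9] [ 0.604 -0.048] 0.53
6 [3.3 2.3] [ 0.608 -0.044] 0.52
7 [3.6 2.8] [ 0.611 -0.039] 0.51
8 [4.  3.2] [ 0.615 -0.035] 0.5
9 [4.3 3.7] [ 0.618 -0.03 ] 0.49
10 [4.6 4.1] [ 0.621 -0.026] 0.48
```

The lens has been over the plug continuously from about 7.8 s to 12.3 s, and the table is still at 0.59 rad/s. I track for five more rows as margin, then lift straight up.

```bash
python3 -m pendant '[{"jaw":-1,"tx":0.9,"ty":0.4,"tz":0,"ax":0,"ay":0,"az":0},{"jaw":-1,"tx":1.4,"ty":0.7,"tz":0,"ax":0,"ay":0,"az":0},{"jaw":-1,"tx":1.9,"ty":1.1,"tz":0,"ax":0,"ay":0,"az":0},{"jaw":-1,"tx":2.4,"ty":1.5,"tz":0,"ax":0,"ay":0,"az":0},{"jaw":-1,"tx":2.9,"ty":1.9,"tz":0,"ax":0,"ay":0,"az":0},{"jaw":-1,"tx":3.1,"ty":2.1,"tz":3,"ax":0,"ay":0,"az":0},{"jaw":-1,"tx":3,"ty":2,"tz":7,"ax":0,"ay":0,"az":0},{"jaw":-1,"tx":1,"ty":-1,"tz":10,"ax":0,"ay":0,"az":0},{"jaw":-1,"tx":-2,"ty":-5,"tz":10,"ax":0,"ay":0,"az":0},{"jaw":-1,"tx":-5.5,"ty":-9,"tz":10,"ax":0,"ay":0,"az":0}]'
python3 -m pendant '[{"jaw":-1,"tx":-4,"ty":-4,"tz":0,"ax":0,"ay":0,"az":0},{"jaw":-1,"tx":-8,"ty":-8,"tz":0,"ax":0,"ay":0,"az":0},{"jaw":-1,"tx":-10.9,"ty":-12.5,"tz":0,"ax":0,"ay":0,"az":0},{"jaw":-1,"tx":-10.9,"ty":-13.2,"tz":0,"ax":0,"ay":0,"az":0},{"jaw":-1,"tx":-10.9,"ty":-13.2,"tz":0,"ax":0,"ay":0,"az":0},{"jaw":-1,"tx":-10.9,"ty":-13.2,"tz":0,"ax":0,"ay":0,"az":0}]'
python3 -c "
from rig import manip
import time
print([manip.get_state()['position'].round(4) for _ in range(3)])"
```

```text
clock: 13.58
position: [0.5196, -0.157, 0.3033]
ee_rot: [0.001, 0.148, 0.989, -0.0]
contact_force: [-0.4, -0.5, -2.6]
width: 0.0346
gripper_force: 61.6
clock: 14.32
position: [0.4116, -0.287, 0.3027]
ee_rot: [0.0, 0.148, 0.989, 0.001]
contact_force: [-0.2, 0.5, -1.6]
width: 0.0347
gripper_force: 61.6
[array([ 0.4116, -0.287 ,  0.3027]), array([ 0.4116, -0.287 ,  0.3027]), array([ 0.4116, -0.287 ,  0.3027])]
```

```bash
python3 - <<'E'
from h import *
r=[]
for k in range(8): I=grab('scene'); r.append(manip.get_state()['position'])
print(np.mean(r,0).round(4),np.std(r,0).round(4))
cv2.imwrite('pics/pre.png',np.hstack([cv2.resize(I['pixels'][120:220,125:225],(400,400),interpolation=cv2.INTER_CUBIC),cv2.resize(grab('top')['pixels'][160:240,310:390],(400,400),interpolation=cv2.INTER_CUBIC)]))
E
```

```text
[ 0.4114 -0.2872  0.3028] [0.0002 0.0003 0.    ]
```

View pics/pre.png

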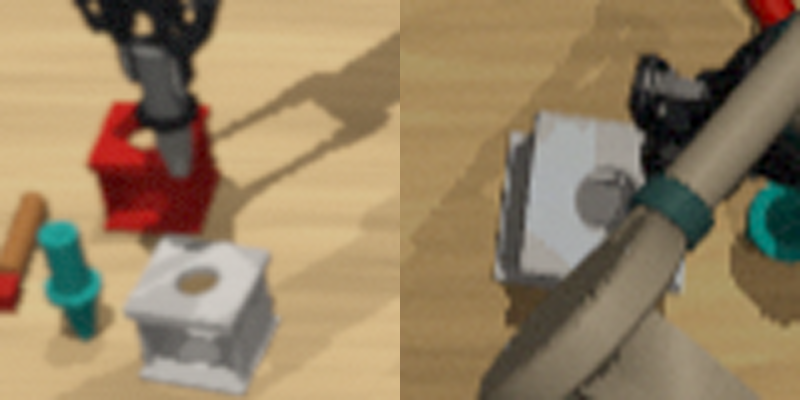

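```bash
python3 - <<'E'
from h import *
I={n:dict(np.load(f'/tmp/{n}.npz')) for n in('scene','top')}
print('hole scene',ray(I['scene'],174.5,190.2,.09)[:2]-OFF['scene'],'top',ray(I['top'],351,199,.09)[:2]-OFF['top'])
print('lens scene',ray(I['scene'],169.6,162.5,.214)[:2]-OFF['scene'])
P=pts(I['scene'])
for n in I:
    P=pts(I[n]);g=(I[n]['depth']>0)&(P[...,2]>.084)&(P[...,2]<.096)&(abs(P[...,0]-.41)<.08)&(abs(P[...,1]+.29)<.08)
    q=P[g][:,:2].astype(np.float32); print(n,'plate rect',cv2.minAreaRect(q),-OFF[n])
    if n=='scene':
        s=(I[n]['depth']>0)&(P[...,2]>.21)&(P[...,2]<.29)&(np.hypot(P[...,0]-.41,P[...,1]+.29)<.05)
        for z in np.arange(.21,.29,.01):
            k=s&(abs(P[...,2]-z)<.005)
            if k.any(): v=P[k]; print(z.round(3),(v[:,0].max()-.003).round(4),((v[:,1].min()+v[:,1].max())/2-.001).round(4),(np.ptp(v[:,1])).round(4))
E
```

```text
hole scene [ 0.41098114 -0.2882472 ] top [ 0.41472674 -0.29063008]
lens scene [ 0.40823365 -0.28604787]
scene plate rect ((0.41052138805389404, -0.2899368703365326), (0.10318921506404877, 0.10549021512269974), 81.55280303955078) [-0.003 -0.001]
0.21 0.4118 -0.2845 0.012
0.22 0.4163 -0.2857 0.0163
0.23 0.4223 -0.2847 0.0196
0.24 0.4213 -0.284 0.0241
0.25 0.423 -0.2851 0.0306
0.26 0.4246 -0.284 0.0265
0.27 0.4298 -0.2794 0.0396
0.28 0.4348 -0.2856 0.0527
top plate rect ((0.4082087278366089, -0.2920168936252594), (0.10074040293693542, 0.10078606009483337), 81.89283752441406) [0.003  0.0015]
```

The lamp sits about 3 mm to +y of the hole, so I correct that and descend, with a force check before seating.

```bash
python3 -m pendant '[{"jaw":-1,"tx":0,"ty":-0.3,"tz":-4,"ax":0,"ay":0,"az":0},{"jaw":-1,"tx":0,"ty":-0.3,"tz":-8,"ax":0,"ay":0,"az":0},{"jaw":-1,"tx":0,"ty":-0.3,"tz":-11,"ax":0,"ay":0,"az":0},{"jaw":-1,"tx":0,"ty":-0.3,"tz":-13,"ax":0,"ay":0,"az":0},{"jaw":-1,"tx":0,"ty":-0.3,"tz":-14.5,"ax":0,"ay":0,"az":0},{"jaw":-1,"tx":0,"ty":-0.3,"tz":-16,"ax":0,"ay":0,"az":0},{"jaw":-1,"tx":0,"ty":-0.3,"tz":-17,"ax":0,"ay":0,"az":0},{"jaw":-1,"tx":0,"ty":-0.3,"tz":-17,"ax":0,"ay":0,"az":0}]'

```

```text
clock: 15.78
position: [0.4106, -0.2908, 0.1322]
ee_rot: [-0.0, 0.149, 0.989, 0.0]
contact_force: [0.3, -0.6, -1.4]
width: 0.0345
gripper_force: 61.6
```

```bash
python3 -m pendant '[{"jaw":-1,"tx":0,"ty":0,"tz":-0.5,"ax":0,"ay":0,"az":0},{"jaw":-1,"tx":0,"ty":0,"tz":-1,"ax":0,"ay":0,"az":0},{"jaw":-1,"tx":0,"ty":0,"tz":-1.2,"ax":0,"ay":0,"az":0},{"jaw":-1,"tx":0,"ty":0,"tz":-1.2,"ax":0,"ay":0,"az":0}]'

```

```text
clock: 16.27
position: [0.4108, -0.291, 0.1207]
ee_rot: [-0.0, 0.149, 0.989, 0.0]
contact_force: [0.0, -0.5, -2.4]
width: 0.0348
gripper_force: 61.6
```

```bash
python3 -m pendant '[{"jaw":-1,"tx":0,"ty":0,"tz":-0.1,"ax":0,"ay":0,"az":0},{"jaw":-1,"tx":0,"ty":0,"tz":-0.15,"ax":0,"ay":0,"az":0},{"jaw":-1,"tx":0,"ty":0,"tz":-0.15,"ax":0,"ay":0,"az":0}]'

```

```text
clock: 16.65
position: [0.411, -0.2911, 0.1195]
ee_rot: [0.0, 0.149, 0.989, -0.0]
contact_force: [0.0, 0.3, -0.3]
width: 0.0346
gripper_force: 61.8
```

```bash
python3 -m pendant '[{"jaw":-1,"tx":0,"ty":0,"tz":-0.05,"ax":0,"ay":0,"az":0},{"jaw":-1,"tx":0,"ty":0,"tz":-0.05,"ax":0,"ay":0,"az":0},{"jaw":0.5,"tx":0,"ty":0,"tz":-0.05,"ax":0,"ay":0,"az":0},{"jaw":0.5,"tx":0,"ty":0,"tz":-0.05,"ax":0,"ay":0,"az":0},{"jaw":0.5,"tx":0,"ty":0,"tz":-0.05,"ax":0,"ay":0,"az":0},{"jaw":0.5,"tx":0,"ty":0,"tz":-0.05,"ax":0,"ay":0,"az":0},{"jaw":0.5,"tx":0,"ty":0,"tz":2,"ax":0,"ay":0,"az":0},{"jaw":0.5,"tx":0,"ty":0,"tz":6,"ax":0,"ay":0,"az":0},{"jaw":0.5,"tx":0,"ty":0,"tz":11,"ax":0,"ay":0,"az":0},{"jaw":0.5,"tx":0,"ty":0,"tz":15,"ax":0,"ay":0,"az":0}]'
python3 -m pendant '[{"jaw":0.5,"tx":-5,"ty":2,"tz":2,"ax":0,"ay":0,"az":0},{"jaw":0.5,"tx":-9,"ty":5,"tz":2,"ax":0,"ay":0,"az":0},{"jaw":0.5,"tx":-9,"ty":5,"tz":2,"ax":0,"ay":0,"az":0},{"jaw":0.5,"tx":-9,"ty":5,"tz":2,"ax":0,"ay":0,"az":0}]'
python3 t.py 1
python3 - <<'E'
from h import *
I={n:grab(n) for n in('scene','top')}
cv2.imwrite('pics/seat.png',np.hstack([cv2.resize(I['scene']['pixels'][120:220,125:225],(400,400),interpolation=cv2.INTER_CUBIC),cv2.resize(I['top']['pixels'][150:250,300:400],(400,400),interpolation=cv2.INTER_CUBIC)]))
for n in I:
    P=pts(I[n]).reshape(-1,3); P=P[np.hypot(P[:,0]-.411,P[:,1]+.29)<.04]; z=P[:,2]
    q=P[(z>.15)&(z<.175)]; print(n,len(q),q.mean(0).round(4),np.percentile(q[:,2],90).round(4))
E
```

```text
clock: 17.9
position: [0.4111, -0.2912, 0.2712]
ee_rot: [0.001, 0.149, 0.989, -0.0]
contact_force: [-0.6, -0.1, -0.6]
width: 0.064
gripper_force: 0.0
clock: 18.4
position: [0.3213, -0.2415, 0.2896]
ee_rot: [0.001, 0.149, 0.989, -0.0]
contact_force: [0.9, 0.5, 0.1]
width: 0.0639
gripper_force: 0.0
18.4 [[0.5886, 0.0932, 0.0902, 58.16]]
[ 0.3216 -0.2417  0.2894]
scene 74 [ 0.4144 -0.287   0.1587] 0.1619
top 124 [ 0.4072 -0.29    0.1603] 0.1632
```

View pics/seat.png

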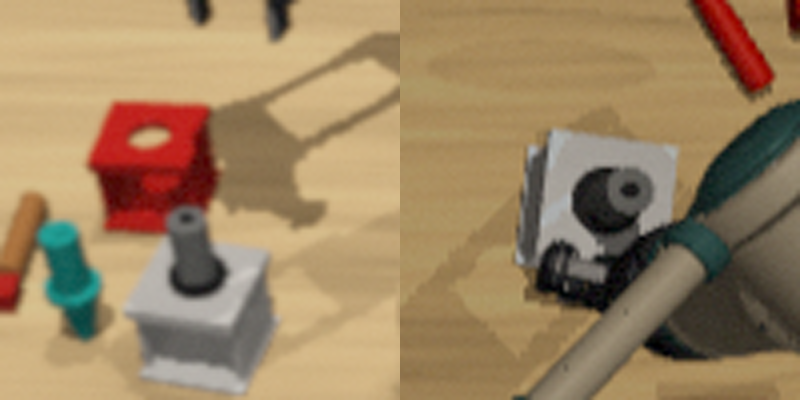

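The lamp is seated upright with its flange on the plate and its top at the original height, at crop (187,215) and (632,190). Now waiting for the table to stop.

```bash
W='echo'
R() { :; }
python3 -m pendant '[{"jaw":0.5,"tx":0,"ty":0,"tz":0,"ax":0,"ay":0,"az":0},{"jaw":0.5,"tx":0,"ty":0,"tz":0,"ax":0,"ay":0,"az":0},{"jaw":0.5,"tx":0,"ty":0,"tz":0,"ax":0,"ay":0,"az":0},{"jaw":0.5,"tx":0,"ty":0,"tz":0,"ax":0,"ay":0,"az":0},{"jaw":0.5,"tx":0,"ty":0,"tz":0,"ax":0,"ay":0,"az":0},{"jaw":0.5,"tx":0,"ty":0,"tz":0,"ax":0,"ay":0,"az":0},{"jaw":0.5,"tx":0,"ty":0,"tz":0,"ax":0,"ay":0,"az":0},{"jaw":0.5,"tx":0,"ty":0,"tz":0,"ax":0,"ay":0,"az":0},{"jaw":0.5,"tx":0,"ty":0,"tz":0,"ax":0,"ay":0,"az":0},{"jaw":0.5,"tx":0,"ty":0,"tz":0,"ax":0,"ay":0,"az":0}]' >/dev/null
python3 -m pendant '[{"jaw":0.5,"tx":0,"ty":0,"tz":0,"ax":0,"ay":0,"az":0},{"jaw":0.5,"tx":0,"ty":0,"tz":0,"ax":0,"ay":0,"az":0},{"jaw":0.5,"tx":0,"ty":0,"tz":0,"ax":0,"ay":0,"az":0},{"jaw":0.5,"tx":0,"ty":0,"tz":0,"ax":0,"ay":0,"az":0},{"jaw":0.5,"tx":0,"ty":0,"tz":0,"ax":0,"ay":0,"az":0},{"jaw":0.5,"tx":0,"ty":0,"tz":0,"ax":0,"ay":0,"az":0},{"jaw":0.5,"tx":0,"ty":0,"tz":0,"ax":0,"ay":0,"az":0},{"jaw":0.5,"tx":0,"ty":0,"tz":0,"ax":0,"ay":0,"az":0},{"jaw":0.5,"tx":0,"ty":0,"tz":0,"ax":0,"ay":0,"az":0},{"jaw":0.5,"tx":0,"ty":0,"tz":0,"ax":0,"ay":0,"az":0}]' >/dev/null
python3 -m pendant '[{"jaw":0.5,"tx":0,"ty":0,"tz":0,"ax":0,"ay":0,"az":0},{"jaw":0.5,"tx":0,"ty":0,"tz":0,"ax":0,"ay":0,"az":0},{"jaw":0.5,"tx":0,"ty":0,"tz":0,"ax":0,"ay":0,"az":0},{"jaw":0.5,"tx":0,"ty":0,"tz":0,"ax":0,"ay":0,"az":0},{"jaw":0.5,"tx":0,"ty":0,"tz":0,"ax":0,"ay":0,"az":0},{"jaw":0.5,"tx":0,"ty":0,"tz":0,"ax":0,"ay":0,"az":0},{"jaw":0.5,"tx":0,"ty":0,"tz":0,"ax":0,"ay":0,"az":0},{"jaw":0.5,"tx":0,"ty":0,"tz":0,"ax":0,"ay":0,"az":0},{"jaw":0.5,"tx":0,"ty":0,"tz":0,"ax":0,"ay":0,"az":0},{"jaw":0.5,"tx":0,"ty":0,"tz":0,"ax":0,"ay":0,"az":0}]' >/dev/null
python3 t.py 1
python3 -m pendant '[{"jaw":0.5,"tx":0,"ty":0,"tz":0,"ax":0,"ay":0,"az":0},{"jaw":0.5,"tx":0,"ty":0,"tz":0,"ax":0,"ay":0,"az":0},{"jaw":0.5,"tx":0,"ty":0,"tz":0,"ax":0,"ay":0,"az":0},{"jaw":0.5,"tx":0,"ty":0,"tz":0,"ax":0,"ay":0,"az":0},{"jaw":0.5,"tx":0,"ty":0,"tz":0,"ax":0,"ay":0,"az":0},{"jaw":0.5,"tx":0,"ty":0,"tz":0,"ax":0,"ay":0,"az":0},{"jaw":0.5,"tx":0,"ty":0,"tz":0,"ax":0,"ay":0,"az":0},{"jaw":0.5,"tx":0,"ty":0,"tz":0,"ax":0,"ay":0,"az":0},{"jaw":0.5,"tx":0,"ty":0,"tz":0,"ax":0,"ay":0,"az":0},{"jaw":0.5,"tx":0,"ty":0,"tz":0,"ax":0,"ay":0,"az":0}]' >/dev/null
python3 t.py 1
python3 -m pendant '[{"jaw":0.5,"tx":0,"ty":0,"tz":0,"ax":0,"ay":0,"az":0},{"jaw":0.5,"tx":0,"ty":0,"tz":0,"ax":0,"ay":0,"az":0},{"jaw":0.5,"tx":0,"ty":0,"tz":0,"ax":0,"ay":0,"az":0},{"jaw":0.5,"tx":0,"ty":0,"tz":0,"ax":0,"ay":0,"az":0},{"jaw":0.5,"tx":0,"ty":0,"tz":0,"ax":0,"ay":0,"az":0},{"jaw":0.5,"tx":0,"ty":0,"tz":0,"ax":0,"ay":0,"az":0},{"jaw":0.5,"tx":0,"ty":0,"tz":0,"ax":0,"ay":0,"az":0},{"jaw":0.5,"tx":0,"ty":0,"tz":0,"ax":0,"ay":0,"az":0},{"jaw":0.5,"tx":0,"ty":0,"tz":0,"ax":0,"ay":0,"az":0},{"jaw":0.5,"tx":0,"ty":0,"tz":0,"ax":0,"ay":0,"az":0}]' >/dev/null
python3 t.py 1
```

```text
22.3 [[0.5691, 0.1017, 0.0897, 71.74]]
[ 0.3209 -0.241   0.2893]
23.6 [[0.5689, 0.1019, 0.0898, 71.9]]
[ 0.3209 -0.2411  0.2893]
24.9 [[0.5697, 0.1015, 0.0897, 71.37]]
[ 0.3209 -0.2411  0.2893]
```

The table has been at rest since about 22 s. I check the jar and can, then hand in.

```bash
python3 -m pendant '[{"jaw":0.5,"tx":0,"ty":0,"tz":0,"ax":0,"ay":0,"az":0},{"jaw":0.5,"tx":0,"ty":0,"tz":0,"ax":0,"ay":0,"az":0},{"jaw":0.5,"tx":0,"ty":0,"tz":0,"ax":0,"ay":0,"az":0},{"jaw":0.5,"tx":0,"ty":0,"tz":0,"ax":0,"ay":0,"az":0},{"jaw":0.5,"tx":0,"ty":0,"tz":0,"ax":0,"ay":0,"az":0},{"jaw":0.5,"tx":0,"ty":0,"tz":0,"ax":0,"ay":0,"az":0},{"jaw":0.5,"tx":0,"ty":0,"tz":0,"ax":0,"ay":0,"az":0},{"jaw":0.5,"tx":0,"ty":0,"tz":0,"ax":0,"ay":0,"az":0}]' >/dev/null
python3 t.py 1; python3 - <<'E'
from h import *
P=pts(grab('scene')).reshape(-1,3)
for c,h in(((.6673,-.2943),.09),((.6047,.4211),.11)):
    q=P[(np.hypot(P[:,0]-c[0],P[:,1]-c[1])<.06)&(P[:,2]>h)]; print(q.mean(0).round(4))
print(manip.sign_off())
E
```

```text
25.95 [[0.5691, 0.1017, 0.0897, 71.74]]
[ 0.3209 -0.241   0.2893]
[ 0.6669 -0.2944  0.0992]
[0.6044 0.421  0.1182]
the job is handed in; nothing more can be done
None
```

The job is handed in: the turntable coasted at about 1.2 rad/s, the lens stayed over the plug for about 5 s (at over 0.5 rad/s), the lamp is seated back in its stand, the table is at rest, and the jar and can have not moved.

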